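# Heft the cheese tins and hold up the fullest

### The job

The door bin from the fridge holds three closed cheese tins that look alike, but one still has a whole roll in it and is the heaviest. Going along the row from the robot's left to its right, pick each tin up clear of the bin's floor to feel its weight, standing it upright back in the bin before you take the next. Finish still holding the heaviest tin upright and motionless in the gripper, its underside about 20 cm above the worktop, with the other two standing in the bin and the jar, tomato and aubergine left alone.

Things in the scene. Friction and masses are not known exactly. Their poses are not given: they have to be found in the camera images.
- bin: Fridge door bin standing fixed on the worktop: clear plastic, blue rims, white floor; 140 mm along its x, 440 mm along its y, walls 48 mm high and 4 mm thick, floor 4 mm thick, open on top. Origin: centre of the underside. The tins stand in a row along its y axis, which points to the robot's left, turned by up to 26 degrees either way.
- tin_1: The leftmost (robot's left, largest y) of three identical closed round steel tins, 64 mm across, 110 mm tall, upright, centres at least 110 mm apart; the top 25 mm is a fixed lid, 65 mm across. Origin: centre of the underside, z up. A tin weighs 0.22 to 0.46 kg; the heaviest outweighs the others by at least 0.1 kg. Which it is varies between starts and cannot be seen.
- tin_2: The middle tin of the row, same as tin_1.
- tin_3: The rightmost tin of the row, same as tin_1.
- olive_jar: A glass jar of olives with a green lid, 69 mm across and 96 mm tall, loose on the worktop behind the bin (farther from the robot). Leave it alone. Origin: centre of the underside.
- tomato: A red tomato, 68 mm across and about 55 mm tall (stalk 65 mm), loose on the worktop on the robot's side of the bin. Leave it alone. Origin: centre of the underside.
- aubergine: A dark purple aubergine lying on the worktop behind the bin, about 170 mm long and 68 mm thick. Leave it alone. Origin: underside below its middle; it lies along its x axis.
Things that resemble listed ones, but are neither listed nor needed, are in the scene too. What is shaped like the tin_2 but orange or pink is not meant.

How it is judged:
By the outcome, as a careful person would: the job done as asked, in the order asked, and still so for the second after the job is handed in, while the arm keeps its last pose, push and grip.
It also fails if it takes over 64 s, if anything falls off the work surface, if the arm or the gripper's body presses on something with over 40 N, if the wrist force passes 120 N, or if a joint passes its speed limit or range.

### The arm

A 6-joint arm with a two-finger parallel gripper is mounted at the origin on the work surface. World frame = base frame: x ahead of the robot, y to its left, z up, the work surface at z = 0. Lengths are in m, angles in rad, forces in N, time in s.
With the tool pointing down it reaches from about 0.35 to 0.85 m from the base axis. Payload 8.1 kg.
Tool frame: the origin (TCP) lies at the centre of the arm's flange, where the gripper is bolted on; the fingertips stand 186 mm ahead of it and the grasp point (between the pads) lies 167 mm ahead of it; z points along the fingers, y is the line along which they close (so a half turn about z gives the same grasp; the last joint's range is limited). The gripper opens to 93 mm and grips with 3 to 60 N. Pads are 15 mm wide; open, the fingers measure 128 mm over their backs; the gripper's body (75 mm by 188 mm) begins 65 mm behind the grasp point.
Start: joints at [-1.223, 0.13, 1.488, -0, 1.523, -0.085], TCP at [0.252, -0.545, 0.405] pointing down, gripper open.
Joint ranges: [-2.96, 2.96], [-0.89, 2.26], [0.02, 2.5], [-1.34, 4.48], [0, 2.73], [-2.66, 2.66]. Speed limits (rad/s): [2.39, 2.39, 2.79, 3.14, 3.14, 3.14].

### API

Orientations are given as a rotation vector (axis times angle).
In Python, from plant import robot gives the robot as it stands.
- The arm moves only by the tool apply_moves, never from a script. Its argument "series" is a list of rows, each a list of 2 entries, a list of its own where there are three numbers: the shift along the tool's x, y, z in mm, then the turn, a rotation vector about the tool's x, y, z in rad. A call has 1 to 12 rows; each row shifts and turns the commanded pose from where the row before left it, along the tool's axes as they then stand; what a row does not reach is not made up. A row lasts 1/12 s, in which the tool goes at most 41.7 mm and 7.16 degrees, less where a joint would pass 70% of its speed; a pose out of reach is approached as far as the arm can. A call is refused whole if a number of a shift passes 41.7 or a number of a turn 0.125, either way. A call with a gripper value outside its range is refused whole. "claw" is the opening, from 0 (shut) to 1 (fully open), set as the call begins (left out, the last holds). The fingers move at their own pace and stop on an object; "newtons" is the grip in N (left out, the last holds). Time passes only in rows, so rows that do not move let the fingers close. It gives the time, the measured TCP pose, the force, the opening and the grip force at its end, in the units of the state.
- robot.read_state(): the state, without advancing time (a new reading comes with each control period).
- robot.read_camera(name): name is "scene" or "side" or "wrist"; returns (picture, depth): 480x640x3 uint8, blue, green, red; 480x640 float32, m along the optical axis (not along the pixel's ray), 0 where there is no reading.
- robot.calibration(name): a dict with "fx", "fy", "cx", "cy" (pixels), "D" ([k1, k2, p1, p2, k3] as OpenCV has them; the pictures are not rectified), "extrinsics" (4x4, takes a point from world to camera coordinates). Camera axes: x right, y down, z forward; pixel columns grow to the right and rows downward; lengths in m; the calibration is good to about 2 mm. A picture is of the moment at which its call begins: read the wrist's pose just before it. calibration takes no time and is no camera call; for the wrist camera it gives the pose at the moment of the call.
- robot.close_job(): hands the job in; it is judged then, once.
The state is a dict: "t": time; "q": joint angles; "dq": joint speeds; "joint_torque": joint torques, N m; "tool_pos": TCP position; "orientation": TCP orientation; "force": force on the tool from outside, world axes, zero at the start; "wrist_torque": the same for the moment, N m; "opening": finger opening in m; "gripper_force": force on a finger pad.
Only numpy, scipy, OpenCV 4.12 (cv2) and the standard library are available. Lean on these libraries where they do the work, as an engineer would, in place of code of your own. Each camera call takes 0.05 s, during which the arm holds its last target. There are 200 camera calls.

## Working session

There is one attempt and no reset: what is moved stays moved. The work goes in short steps, Python scripts to look and compute and a tool call to move; the robot and the scene stay as the last step left them, time stands still between calls to the robot, and variables do not carry over. Pictures are saved under pics/ and viewed, at most 10 in all, crops included, and the job is handed in when it is done.

Besides the shell and the picture viewer there is one more tool, called after "Emit:" by a JSON object that holds its "fn" and its "kwargs". apply_moves: Moves the arm, as the interface text tells. Its arguments: {"type":"object","properties":{"series":{"type":"array"},"claw":{"type":"number"},"newtons":{"type":"number"}},"required":["series"]}

```bash
mkdir -p pics; ls
python3 - <<'E'
from plant import robot
import cv2,numpy as np
s=robot.read_state();print(s)
a=[]
for n in("scene","side"):
    c=robot.calibration(n);p,d=robot.read_camera(n);cv2.imwrite(f"pics/{n}0.png",p);np.savez(f"{n}0.npz",p=p,d=d,**c)
    print(n,c)
E
```

```text
pics
{'t': 0.0, 'q': array([-1.22343210e+00,  1.31136869e-01,  1.48927592e+00, -1.14096705e-05,
        1.52302839e+00, -8.54061431e-02]), 'dq': array([-8.47845025e-04,  3.22644384e-04, -2.09518579e-04,  1.23912547e-03,
        1.42016876e-03, -1.73206523e-05]), 'joint_torque': array([-4.85953769e-04, -5.59858203e+01, -4.91748869e+01,  7.66498852e-02,
        3.57722933e-02, -1.84236224e-04]), 'tool_pos': array([ 0.25156651, -0.54445417,  0.40370351]), 'orientation': array([-3.06654178e+00, -6.74109253e-01,  3.96748860e-04]), 'force': array([-0.11108503,  0.33295824, -0.22058806]), 'wrist_torque': array([-0.02064379,  0.0080121 ,  0.03000845]), 'gripper_force': 0.0, 'opening': 0.09348018988492668}
scene {'fx': 547.0107811558894, 'fy': 547.0107811558894, 'cx': 317.88455867087845, 'cy': 238.73160391812232, 'D': array([-0.15838739,  0.        ,  0.        ,  0.        ,  0.        ]), 'extrinsics': array([[ 0.74091598,  0.67153936, -0.00885441, -0.44467736],
       [ 0.43751996, -0.4926387 , -0.75225221, -0.24466273],
       [-0.50952899,  0.55348171, -0.65881576,  1.20255185],
       [ 0.        ,  0.        ,  0.        ,  1.        ]])}
side {'fx': 578.4875343846593, 'fy': 578.4875343846593, 'cx': 322.3320329438282, 'cy': 242.12671952110938, 'D': array([0.05449278, 0.        , 0.        , 0.        , 0.        ]), 'extrinsics': array([[-0.83588955, -0.54860987,  0.01777291,  0.52646555],
       [-0.36484763,  0.53112622, -0.76471638,  0.24003928],
       [ 0.41009129, -0.64570283, -0.64412187,  0.69173471],
       [ 0.        ,  0.        ,  0.        ,  1.        ]])}
```

View pics/scene0.png

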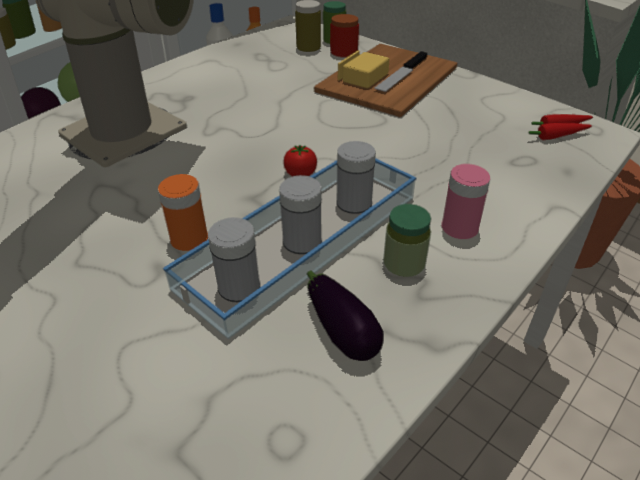

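View pics/side0.png

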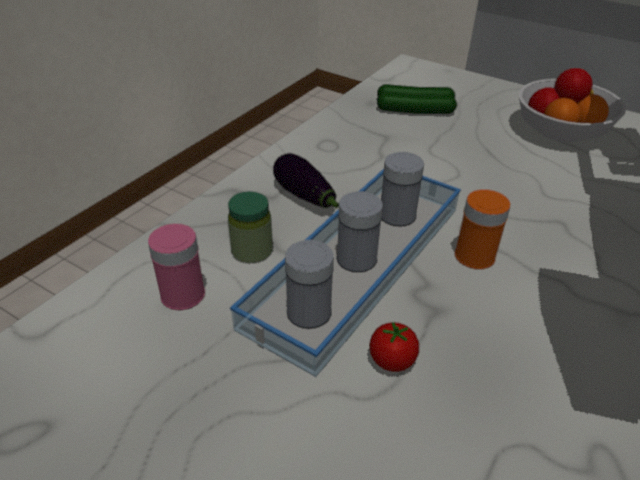

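The scene view shows the grey lids at about (232,232), (301,190) and (356,152). The side view has them at (309,255), (360,206) and (403,163). Next I'll turn these into positions with depth and rays onto the lid plane.

```bash
cat > h.py <<'E'
import numpy as np,cv2
def cloud(c,p,d):
    K=np.array([[c['fx'],0,c['cx']],[0,c['fy'],c['cy']],[0,0,1]])
    v,u=np.mgrid[0:480,0:640]
    n=cv2.undistortPoints(np.stack([u.ravel(),v.ravel()],1).astype(float)[:,None],K,c['D'])[:,0]
    P=np.c_[n,np.ones(len(n))]*d.ravel()[:,None]
    E=c['extrinsics'];W=(P-E[:3,3])@E[:3,:3]
    return W.reshape(480,640,3)
def proj(c,X):
    E=c['extrinsics'];K=np.array([[c['fx'],0,c['cx']],[0,c['fy'],c['cy']],[0,0,1]])
    return cv2.projectPoints(np.atleast_2d(X).astype(float),cv2.Rodrigues(E[:3,:3])[0],E[:3,3],K,c['D'])[0][:,0]
def comps(m,W,amin=80):
    n,l,s,_=cv2.connectedComponentsWithStats(m.astype(np.uint8))
    o=[]
    for i in range(1,n):
        if s[i,4]>=amin:
            q=W[l==i];(x,y),r=cv2.minEnclosingCircle(q[:,:2].astype(np.float32));o.append((q,x,y,r,s[i]))
    return o
E
python3 - <<'E'
from h import *
for n in("scene","side"):
    c=np.load(f"{n}0.npz");p,d=c['p'],c['d'];W=cloud(c,p,d);hsv=cv2.cvtColor(p,cv2.COLOR_BGR2HSV)
    ok=(d>0)&(W[...,0]>.2)&(W[...,0]<.95)&(abs(W[...,1])<.6)
    print(n)
    for q,x,y,r,s in comps(ok&(abs(W[...,2]-.113)<.006),W): print("top",np.round([x,y,r,q[:,2].mean()],3),s)
    for q,x,y,r,s in comps(ok&(W[...,2]>.085)&(W[...,2]<.105),W): print("mid",np.round([x,y,r],3),s)
    b=(hsv[...,0]>95)&(hsv[...,0]<120)&(hsv[...,1]>90)&(W[...,2]>.03)&ok&(W[...,2]<.06)
    q=W[b];rc=cv2.minAreaRect(q[:,:2].astype(np.float32));print("bin",len(q),rc,q[:,2].mean());print(cv2.boxPoints(rc))
    for nm,m in(("red",((hsv[...,0]<6)|(hsv[...,0]>174))&(hsv[...,1]>180)),("orange",(hsv[...,0]>7)&(hsv[...,0]<14)&(hsv[...,1]>180)),("green",(hsv[...,0]>65)&(hsv[...,0]<90)&(hsv[...,1]>90))):
        for q,x,y,r,s in comps(ok&m&(W[...,2]>.01),W): print(nm,np.round([x,y,r,q[:,2].max()],3))
E
```

```text
scene
top [0.569 0.131 0.034 0.114] [337 141  39  25 758]
top [0.745 0.205 0.034 0.111] [451 163  40  26 764]
top [ 0.418 -0.124  0.034  0.111] [158 174  41  27 818]
top [ 0.569 -0.007  0.034  0.115] [279 175  42  30 979]
top [ 0.57  -0.145  0.034  0.114] [ 208  217   47   35 1271]
mid [0.569 0.129 0.033] [336 159  39  18 361]
mid [0.746 0.201 0.032] [448 177  41  23 411]
mid [ 0.422 -0.127  0.032] [159 188  42  24 419]
mid [ 0.574 -0.012  0.032] [279 196  42  20 414]
mid [0.725 0.067 0.033] [ 389  203   43   33 1092]
mid [ 0.571 -0.146  0.033] [209 238  47  25 474]
bin 1826 ((0.5652032494544983, -0.001407429575920105), (0.44330671429634094, 0.1445058137178421), 89.21096801757812) 0.04779949459718832
[[ 0.48990488 -0.22204478]
 [ 0.634397   -0.22403474]
 [ 0.6405016   0.21922992]
 [ 0.49600953  0.22121988]]
red [0.735 0.593 0.02  0.038]
red [0.434 0.133 0.03  0.057]
orange [ 0.417 -0.124  0.032  0.114]
orange [ 0.425 -0.129  0.03   0.088]
green [0.726 0.066 0.031 0.1  ]
side
top [ 0.424 -0.596  0.028  0.113] [557  78  31  13 188]
top [ 0.567 -0.146  0.035  0.114] [384 151  40  26 801
[... 319 characters left out ...]
40  20 399]
mid [0.722 0.069 0.032] [228 192  41  29 952]
mid [ 0.416 -0.121  0.033] [463 201  46  27 503]
mid [ 0.567 -0.003  0.033] [338 211  44  22 445]
mid [0.742 0.207 0.033] [149 240  50  28 557]
mid [0.565 0.135 0.032] [285 263  49  25 516]
bin 2117 ((0.6440311074256897, -0.0015129297971725464), (0.4431174695491791, 0.30523186922073364), 89.41978454589844) 0.0467135092290525
[[ 0.4891794  -0.22151485]
 [ 0.79439557 -0.22460577]
 [ 0.79888284  0.21848899]
 [ 0.49366665  0.22157991]]
red [ 0.443 -0.592  0.05   0.132]
red [0.426 0.144 0.031 0.057]
orange [ 0.399 -0.573  0.056  0.094]
orange [ 0.416 -0.124  0.032  0.113]
orange [ 0.414 -0.114  0.03   0.087]
green [0.722 0.069 0.031 0.098]
```

Tins, from both views:

| Tin | x (m) | y (m) |
|---|---|---|
| tin_1 | 0.567 | 0.132 |
| tin_2 | 0.569 | -0.005 |
| tin_3 | 0.568 | -0.145 |

The bin's yaw is within 1°. I'll turn the tool by +0.433 rad so that tool x = world x and tool y = -world y, then travel high to tin_1.

Emit:
{"fn": "apply_moves", "kwargs": {"series": [[[0, 0, 0], [0, 0, 0.087]], [[0, 0, 0], [0, 0, 0.087]], [[0, 0, 0], [0, 0, 0.087]], [[0, 0, 0], [0, 0, 0.086]], [[0, 0, 0], [0, 0, 0.086]], [[14, -30, 0], [0, 0, 0]], [[14, -30, 0], [0, 0, 0]], [[14, -30, 0], [0, 0, 0]], [[14, -30, 0], [0, 0, 0]], [[14, -30, 0], [0, 0, 0]], [[14, -30, 0], [0, 0, 0]], [[14, -30, 0], [0, 0, 0]]], "claw": 1, "newtons": 25}}

```text
t: 1.1
tool_pos: [0.3499, -0.3331, 0.4043]
orientation: [-3.141, 0.001, 0.001]
force: [1.2, 0.6, 0.2]
opening: 0.0935
gripper_force: 0.0
```

Emit:
{"fn": "apply_moves", "kwargs": {"series": [[[14, -30, 0], [0, 0, 0]], [[14, -30, 0], [0, 0, 0]], [[14, -30, 0], [0, 0, 0]], [[14, -30, 0], [0, 0, 0]], [[14, -30, 0], [0, 0, 0]], [[14, -30, 0], [0, 0, 0]], [[14, -30, 0], [0, 0, 0]], [[14, -30, 0], [0, 0, 0]], [[14, -30, 0], [0, 0, 0]], [[14, -30, 0], [0, 0, 0]], [[0, 0, 0], [0, 0, 0]], [[0, 0, 0], [0, 0, 0]]]}}

```text
t: 2.1
tool_pos: [0.49, -0.0332, 0.4042]
orientation: [-3.141, -0.005, 0.002]
force: [-0.3, -0.3, -0.4]
opening: 0.093
gripper_force: 0.0
```

Emit:
{"fn": "apply_moves", "kwargs": {"series": [[[13, -28, 0], [0, 0, 0]], [[13, -28, 0], [0, 0, 0]], [[13, -28, 0], [0, 0, 0]], [[13, -27, 0], [0, 0, 0]], [[13, -27, 0], [0, 0, 0]], [[12, -27, 0], [0, 0, 0]], [[0, 0, 20], [0, 0, 0]], [[0, 0, 25], [0, 0, 0]], [[0, 0, 25], [0, 0, 0]], [[0, 0, 10], [0, 0, 0]], [[0, 0, 0], [0, 0, 0]], [[0, 0, 0], [0, 0, 0]]]}}

```text
t: 3.1
tool_pos: [0.5668, 0.1293, 0.3248]
orientation: [3.141, -0.002, -0.002]
force: [0.2, 0.3, 0.6]
opening: 0.093
gripper_force: 0.0
```

Run:
```python
from plant import robot
from h import *
s=robot.read_state();print(s['tool_pos'],s['orientation'],s['force'])
c=robot.calibration("wrist");p,d=robot.read_camera("wrist");cv2.imwrite("pics/w1.png",p)
W=cloud(c,p,d)
for q,x,y,r,t in comps((d>0)&(abs(W[...,2]-.113)<.006),W): print(np.round([x,y,r,q[:,2].mean()],4),t)
```

```text
[0.56676444 0.12930176 0.32479672] [ 3.14125258e+00 -2.11024008e-03 -1.73856654e-03] [0.24200406 0.27697349 0.631336  ]
[ 0.5695 -0.0049  0.0325  0.114 ] [ 523  208  117  115 9204]
[0.5667 0.1321 0.0327 0.1143] [  251   211   130   125 12820]
```

View pics/w1.png

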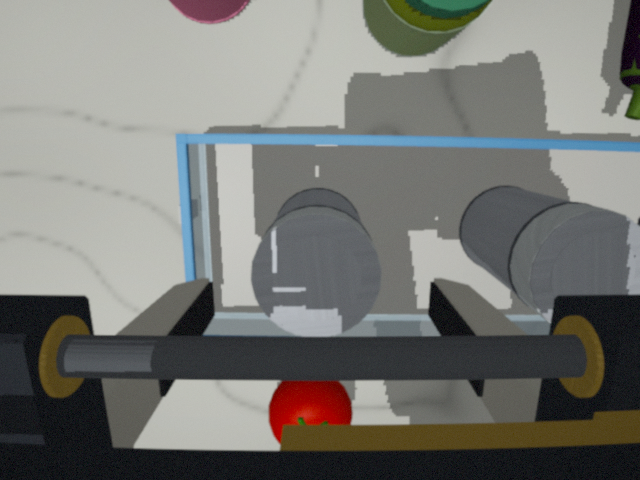

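The wrist view shows tin_1's lid at about (316,273), centred between the fingers and 3 mm to the left in y. I'll correct that, go down and grip.

Emit:
{"fn": "apply_moves", "kwargs": {"series": [[[0, -3, 15], [0, 0, 0]], [[0, 0, 20], [0, 0, 0]], [[0, 0, 20], [0, 0, 0]], [[0, 0, 18], [0, 0, 0]], [[0, 0, 12], [0, 0, 0]], [[0, 0, 0], [0, 0, 0]], [[0, 0, 0], [0, 0, 0]]]}}

```text
t: 3.73
tool_pos: [0.5672, 0.1331, 0.2407]
orientation: [-3.142, 0.001, -0.001]
force: [1.2, -0.5, 0.4]
opening: 0.0928
gripper_force: 0.0
```

Emit:
{"fn": "apply_moves", "kwargs": {"series": [[[0, 0, 0], [0, 0, 0]], [[0, 0, 0], [0, 0, 0]], [[0, 0, 0], [0, 0, 0]], [[0, 0, 0], [0, 0, 0]], [[0, 0, 0], [0, 0, 0]], [[0, 0, 0], [0, 0, 0]], [[0, 0, 0], [0, 0, 0]], [[0, 0, 0], [0, 0, 0]]], "claw": 0, "newtons": 30}}

```text
t: 4.4
tool_pos: [0.5672, 0.1331, 0.2405]
orientation: [3.141, -0.0, 0.002]
force: [-1.0, -3.2, 4.7]
opening: 0.0642
gripper_force: 30.0
```

Gripped, opening 64.2 mm. I'll lift 30 mm, hold still and average the force.

Emit:
{"fn": "apply_moves", "kwargs": {"series": [[[0, 0, -4], [0, 0, 0]], [[0, 0, -8], [0, 0, 0]], [[0, 0, -10], [0, 0, 0]], [[0, 0, -8], [0, 0, 0]], [[0, 0, 0], [0, 0, 0]], [[0, 0, 0], [0, 0, 0]], [[0, 0, 0], [0, 0, 0]], [[0, 0, 0], [0, 0, 0]], [[0, 0, 0], [0, 0, 0]], [[0, 0, 0], [0, 0, 0]]]}}

```text
t: 5.23
tool_pos: [0.5666, 0.1332, 0.2692]
orientation: [3.141, -0.0, -0.001]
force: [0.3, -0.3, -2.5]
opening: 0.0644
gripper_force: 30.0
```

```bash
cat > weigh.py <<'E'
from plant import robot
from h import *
F=[];T=[]
for i in range(8):
    c=robot.calibration("scene");p,d=robot.read_camera("scene");s=robot.read_state();F.append(s['force']);T.append(np.r_[s['wrist_torque'],s['joint_torque'][1:3]])
F=np.array(F);print("F",F.mean(0).round(2),F.std(0).round(2),F[:,2].round(2),"T",np.mean(T,0).round(3))
print(s['t'],s['tool_pos'],s['opening'],s['gripper_force'])
W=cloud(c,p,d)
ok=(d>0)&(W[...,0]>.5)&(W[...,0]<.64)&(abs(W[...,1])<.22)
for q,x,y,r,t in comps(ok&(W[...,2]>.106)&(W[...,2]<.12),W): print("top",np.round([x,y,r,np.median(q[:,2])],4))
E
python3 weigh.py
```

```text
F [ 0.04 -0.4  -2.71] [0.74 0.55 0.26] [-2.66 -2.81 -3.01 -2.11 -3.01 -2.8  -2.68 -2.62] T [ 2.8000e-02  1.4000e-02 -3.0000e-03 -5.7037e+01 -4.7199e+01]
5.6333 [0.56683529 0.13326279 0.2697374 ] 0.06436839519663849 29.998405957594514
top [0.5757 0.1194 0.0377 0.1127]
top [ 0.5688 -0.0073  0.0337  0.1151]
top [ 0.5699 -0.1445  0.0341  0.1149]
```

tin_1 weighs about 0.28 kg (2.7 N). I'll set it down.

Emit:
{"fn": "apply_moves", "kwargs": {"series": [[[0, 0, 9], [0, 0, 0]], [[0, 0, 9], [0, 0, 0]], [[0, 0, 6], [0, 0, 0]], [[0, 0, 3], [0, 0, 0]], [[0, 0, 2], [0, 0, 0]], [[0, 0, 1], [0, 0, 0]], [[0, 0, 0], [0, 0, 0]], [[0, 0, 0], [0, 0, 0]], [[0, 0, 0], [0, 0, 0]]]}}

```text
t: 6.38
tool_pos: [0.5666, 0.1333, 0.2405]
orientation: [3.141, -0.0, -0.002]
force: [-6.9, -2.3, 9.0]
opening: 0.0642
gripper_force: 30.0
```

Emit:
{"fn": "apply_moves", "kwargs": {"series": [[[0, 0, 0], [0, 0, 0]], [[0, 0, 0], [0, 0, 0]], [[0, 0, 0], [0, 0, 0]], [[0, 0, 0], [0, 0, 0]], [[0, 0, 0], [0, 0, 0]], [[0, 0, 0], [0, 0, 0]]], "claw": 1}}

```text
t: 6.88
tool_pos: [0.5668, 0.1333, 0.2397]
orientation: [-3.142, 0.0, -0.0]
force: [-0.1, 0.0, -0.0]
opening: 0.0925
gripper_force: 0.0
```

Emit:
{"fn": "apply_moves", "kwargs": {"series": [[[0, 0, -15], [0, 0, 0]], [[0, 0, -25], [0, 0, 0]], [[0, 0, -25], [0, 0, 0]], [[0, 0, -20], [0, 0, 0]], [[0, 23, 0], [0, 0, 0]], [[1, 23, 0], [0, 0, 0]], [[1, 23, 0], [0, 0, 0]], [[0, 23, 0], [0, 0, 0]], [[0, 23, 0], [0, 0, 0]], [[0, 23, 0], [0, 0, 0]], [[0, 0, 0], [0, 0, 0]], [[0, 0, 0], [0, 0, 0]]]}}

```text
t: 7.88
tool_pos: [0.5688, -0.0058, 0.3247]
orientation: [-3.141, 0.004, -0.0]
force: [0.1, -0.5, 0.4]
opening: 0.0928
gripper_force: 0.0
```

```bash
cat > look.py <<'E'
from plant import robot
from h import *
s=robot.read_state();print(s['tool_pos'])
for n in("wrist","side"):
    c=robot.calibration(n);p,d=robot.read_camera(n);W=cloud(c,p,d)
    ok=(d>0)&(W[...,0]>.5)&(W[...,0]<.64)&(abs(W[...,1])<.22)
    for q,x,y,r,t in comps(ok&(W[...,2]>.106)&(W[...,2]<.12),W): print(n,np.round([x,y,r,np.median(q[:,2])],4))
E
python3 look.py
```

```text
[ 0.56877199 -0.00576859  0.32471769]
wrist [ 0.5689 -0.006   0.0326  0.1144]
wrist [ 0.5699 -0.1431  0.0322  0.1143]
wrist [0.566  0.1327 0.0325 0.1143]
side [ 0.5708 -0.1446  0.0353  0.1142]
side [ 0.5679 -0.0044  0.034   0.1133]
side [0.5649 0.1341 0.0338 0.1134]
```

tin_1 is standing upright in place and the tool is centred over tin_2.

Emit:
{"fn": "apply_moves", "kwargs": {"series": [[[0, 0, 15], [0, 0, 0]], [[0, 0, 20], [0, 0, 0]], [[0, 0, 20], [0, 0, 0]], [[0, 0, 18], [0, 0, 0]], [[0, 0, 12], [0, 0, 0]], [[0, 0, 0], [0, 0, 0]], [[0, 0, 0], [0, 0, 0]]]}}

```text
t: 8.57
tool_pos: [0.5686, -0.004, 0.2393]
orientation: [-3.141, -0.001, 0.002]
force: [0.9, -0.2, 0.4]
opening: 0.093
gripper_force: 0.0
```

Emit:
{"fn": "apply_moves", "kwargs": {"series": [[[0, 0, 0], [0, 0, 0]], [[0, 0, 0], [0, 0, 0]], [[0, 0, 0], [0, 0, 0]], [[0, 0, 0], [0, 0, 0]], [[0, 0, 0], [0, 0, 0]], [[0, 0, 0], [0, 0, 0]], [[0, 0, 0], [0, 0, 0]], [[0, 0, 0], [0, 0, 0]]], "claw": 0, "newtons": 30}}

```text
t: 9.23
tool_pos: [0.5692, -0.005, 0.2405]
orientation: [3.141, -0.001, 0.002]
force: [-0.3, -1.9, 5.8]
opening: 0.0641
gripper_force: 30.0
```

Emit:
{"fn": "apply_moves", "kwargs": {"series": [[[0, 0, -4], [0, 0, 0]], [[0, 0, -8], [0, 0, 0]], [[0, 0, -10], [0, 0, 0]], [[0, 0, -8], [0, 0, 0]], [[0, 0, 0], [0, 0, 0]], [[0, 0, 0], [0, 0, 0]], [[0, 0, 0], [0, 0, 0]], [[0, 0, 0], [0, 0, 0]], [[0, 0, 0], [0, 0, 0]], [[0, 0, 0], [0, 0, 0]]]}}

```text
t: 10.07
tool_pos: [0.5686, -0.0047, 0.2692]
orientation: [-3.142, 0.0, 0.001]
force: [0.2, 0.1, -2.2]
opening: 0.064
gripper_force: 30.0
```

```bash
python3 weigh.py
```

```text
F [ 0.14 -0.21 -2.7 ] [0.56 0.54 0.47] [-2.01 -3.34 -2.48 -3.1  -2.45 -2.09 -3.03 -3.08] T [ 1.9000e-02  1.3000e-02  1.5000e-02 -5.4918e+01 -4.6909e+01]
10.4667 [ 0.56878281 -0.0047363   0.26973314] 0.06420663160400673 29.99848765321076
top [0.5663 0.1324 0.0343 0.1143]
top [ 0.5781 -0.0203  0.0365  0.1127]
top [ 0.5697 -0.1453  0.0336  0.1149]
```

tin_2 also weighs about 0.28 kg, so tin_3 should be the heaviest. I'll set tin_2 down and move to tin_3 to check.

Emit:
{"fn": "apply_moves", "kwargs": {"series": [[[0, 0, 9], [0, 0, 0]], [[0, 0, 9], [0, 0, 0]], [[0, 0, 6], [0, 0, 0]], [[0, 0, 3], [0, 0, 0]], [[0, 0, 2], [0, 0, 0]], [[0, 0, 1], [0, 0, 0]], [[0, 0, 0], [0, 0, 0]], [[0, 0, 0], [0, 0, 0]], [[0, 0, 0], [0, 0, 0]]]}}

```text
t: 11.22
tool_pos: [0.5686, -0.0047, 0.2406]
orientation: [-3.141, 0.0, 0.002]
force: [-8.1, 0.2, 9.6]
opening: 0.0639
gripper_force: 30.0
```

Emit:
{"fn": "apply_moves", "kwargs": {"series": [[[0, 0, 0], [0, 0, 0]], [[0, 0, 0], [0, 0, 0]], [[0, 0, 0], [0, 0, 0]], [[0, 0, 0], [0, 0, 0]], [[0, 0, 0], [0, 0, 0]], [[0, 0, 0], [0, 0, 0]]], "claw": 1}}

```text
t: 11.72
tool_pos: [0.5688, -0.0048, 0.2396]
orientation: [-3.142, 0.0, 0.0]
force: [1.0, -0.6, 0.2]
opening: 0.0924
gripper_force: 0.0
```

Emit:
{"fn": "apply_moves", "kwargs": {"series": [[[0, 0, -15], [0, 0, 0]], [[0, 0, -25], [0, 0, 0]], [[0, 0, -25], [0, 0, 0]], [[0, 0, -20], [0, 0, 0]], [[0, 23, 0], [0, 0, 0]], [[0, 23, 0], [0, 0, 0]], [[1, 23, 0], [0, 0, 0]], [[0, 23, 0], [0, 0, 0]], [[0, 23, 0], [0, 0, 0]], [[0, 23, 0], [0, 0, 0]], [[0, 0, 0], [0, 0, 0]], [[0, 0, 0], [0, 0, 0]]]}}

```text
t: 12.72
tool_pos: [0.5696, -0.1438, 0.3246]
orientation: [-3.141, 0.004, 0.0]
force: [0.0, 1.1, -0.2]
opening: 0.0931
gripper_force: 0.0
```

```bash
python3 look.py
```

```text
[ 0.56959477 -0.14380845  0.32456862]
wrist [ 0.5686 -0.1454  0.0325  0.1144]
wrist [ 0.5679 -0.005   0.0326  0.1143]
side [ 0.5672 -0.1448  0.034   0.114 ]
side [ 0.5651 -0.0042  0.0342  0.1133]
side [0.565  0.1338 0.0335 0.1134]
```

Emit:
{"fn": "apply_moves", "kwargs": {"series": [[[-1, 1, 15], [0, 0, 0]], [[0, 0, 20], [0, 0, 0]], [[0, 0, 20], [0, 0, 0]], [[0, 0, 18], [0, 0, 0]], [[0, 0, 12], [0, 0, 0]], [[0, 0, 0], [0, 0, 0]], [[0, 0, 0], [0, 0, 0]]]}}

```text
t: 13.4
tool_pos: [0.5686, -0.143, 0.2394]
orientation: [-3.141, -0.001, 0.002]
force: [-0.1, 0.6, 0.5]
opening: 0.0931
gripper_force: 0.0
```

Emit:
{"fn": "apply_moves", "kwargs": {"series": [[[0, 0, 0], [0, 0, 0]], [[0, 0, 0], [0, 0, 0]], [[0, 0, 0], [0, 0, 0]], [[0, 0, 0], [0, 0, 0]], [[0, 0, 0], [0, 0, 0]], [[0, 0, 0], [0, 0, 0]], [[0, 0, 0], [0, 0, 0]], [[0, 0, 0], [0, 0, 0]]], "claw": 0, "newtons": 30}}

```text
t: 14.07
tool_pos: [0.5692, -0.1442, 0.2407]
orientation: [3.141, -0.001, 0.003]
force: [0.7, -3.9, 5.5]
opening: 0.0644
gripper_force: 30.0
```

Emit:
{"fn": "apply_moves", "kwargs": {"series": [[[0, 0, -4], [0, 0, 0]], [[0, 0, -8], [0, 0, 0]], [[0, 0, -10], [0, 0, 0]], [[0, 0, -8], [0, 0, 0]], [[0, 0, 0], [0, 0, 0]], [[0, 0, 0], [0, 0, 0]], [[0, 0, 0], [0, 0, 0]], [[0, 0, 0], [0, 0, 0]], [[0, 0, 0], [0, 0, 0]], [[0, 0, 0], [0, 0, 0]]]}}

```text
t: 14.9
tool_pos: [0.5686, -0.1436, 0.2692]
orientation: [-3.141, 0.0, 0.001]
force: [-0.1, -0.5, -3.6]
opening: 0.0639
gripper_force: 30.0
```

```bash
python3 weigh.py
```

```text
F [-0.07 -0.24 -4.43] [0.46 0.28 0.56] [-3.78 -4.65 -4.91 -4.05 -3.64 -4.76 -5.38 -4.25] T [ 4.8000e-02 -5.0000e-03  0.0000e+00 -5.8544e+01 -4.8012e+01]
15.3 [ 0.56875014 -0.14375947  0.26972228] 0.06416423355790514 29.99116695486009
top [0.5672 0.1315 0.0341 0.1144]
top [ 0.5666 -0.0051  0.0344  0.115 ]
top [ 0.577  -0.1559  0.0384  0.1128]
```

tin_3 weighs about 0.45 kg and is clearly the heaviest. Its underside is now about 33 mm up, so I'll raise it 167 mm.

Emit:
{"fn": "apply_moves", "kwargs": {"series": [[[0, 0, -10], [0, 0, 0]], [[0, 0, -20], [0, 0, 0]], [[0, 0, -25], [0, 0, 0]], [[0, 0, -25], [0, 0, 0]], [[0, 0, -25], [0, 0, 0]], [[0, 0, -22], [0, 0, 0]], [[0, 0, -20], [0, 0, 0]], [[0, 0, -13], [0, 0, 0]], [[0, 0, -7], [0, 0, 0]], [[0, 0, 0], [0, 0, 0]], [[0, 0, 0], [0, 0, 0]], [[0, 0, 0], [0, 0, 0]]]}}

```text
t: 16.3
tool_pos: [0.5685, -0.1436, 0.4349]
orientation: [-3.141, 0.0, 0.004]
force: [-0.8, -0.3, -4.2]
opening: 0.0642
gripper_force: 30.0
```

Emit:
{"fn": "apply_moves", "kwargs": {"series": [[[0, 0, 0], [0, 0, 0]], [[0, 0, 0], [0, 0, 0]], [[0, 0, 0], [0, 0, 0]], [[0, 0, 0], [0, 0, 0]], [[0, 0, 0], [0, 0, 0]], [[0, 0, 0], [0, 0, 0]]]}}

```text
t: 16.8
tool_pos: [0.5688, -0.1437, 0.4367]
orientation: [-3.142, 0.0, 0.0]
force: [0.2, -0.1, -4.8]
opening: 0.0645
gripper_force: 30.0
```

```bash
python3 weigh.py
python3 - <<'E'
from plant import robot
from h import *
c=robot.calibration("side");p,d=robot.read_camera("side");cv2.imwrite("pics/end.png",p);W=cloud(c,p,d)
m=(d>0)&(abs(W[...,0]-.55)<.06)&(abs(W[...,1]+.145)<.06)&(W[...,2]>.15)&(W[...,2]<.24)
print(W[m][:,2].min())
E
```

```text
F [-0.36  0.02 -3.85] [0.44 0.58 0.26] [-3.78 -3.79 -3.63 -4.42 -3.76 -3.94 -3.99 -3.5 ] T [ 5.7000e-02 -1.0000e-02  4.0000e-03 -5.6396e+01 -5.1961e+01]
17.2 [ 0.56876167 -0.1437338   0.43676227] 0.06407102364901816 29.991060784086585
top [0.5669 0.1326 0.0338 0.1145]
top [ 0.5675 -0.0047  0.0341  0.115 ]
0.2000376119511571
```

View pics/end.png

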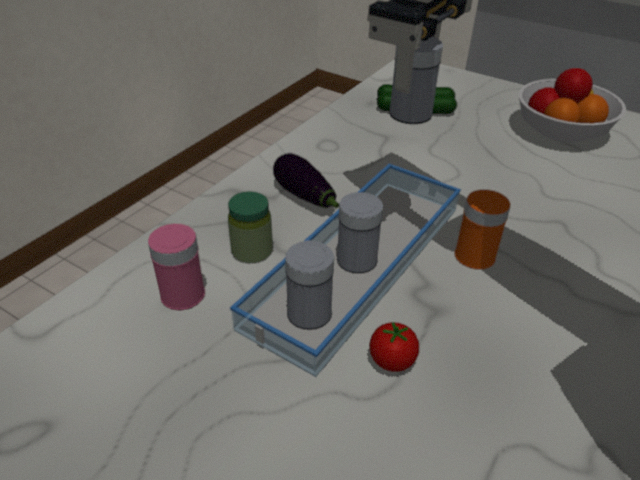

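The side view shows tin_3 held upright at about (414,85), with its underside at 0.200 m. The other two tins stand in the bin at (309,285) and (358,230), and the jar, tomato and aubergine haven't moved.

```bash
python3 -c "
from plant import robot
print(robot.close_job())"
```

```text
the job is handed in; nothing more can be done
None
```

I weighed the tins left to right and handed in the job holding the heaviest, tin_3 (about 0.42 kg against 0.28 kg each), upright and still 20 cm above the worktop, with tin_1 and tin_2 standing in the bin and everything else untouched.

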